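Post a sold lot into the drop box

TASK

A sold lot, packed in a small carton, stands on end on the loading shelf of the steel drop box, too tall for the slot. Tip it over sideways, towards the middle of the shelf, so that it lies on its broad side in front of the slot; then push it in through the sprung flap until it drops inside and the flap shuts behind it. Leave the gem jar on the shelf and the things on the table in front of the box where they are.

Things in the scene. Friction and masses are not known exactly. Their poses are not given: they have to be found in the camera images.
- drop_box: Grey steel drop box, 240 wide, 120 deep, 220 high, fixed to the table; its place and yaw vary. Origin on the table under the middle of the front wall's outer face; x points into the box, y along its front (left when facing the slot), z up. Sheet walls 4 thick.
- slot (a point): Middle of the slot's lower edge, on the front wall's outer face, level with the shelf (80 above the table). Slot 150 wide, 70 high. The wall goes on to 220 above the table, so an upright gripper meets it before its fingertips reach the slot: tilt it, top away from the wall. The shelf ends at the wall's outer face in a lip turned down 60 degrees; inside is a 66 drop.
- shelf_middle (a point): Middle of the top of the level bare steel loading shelf, 55 in front of the wall's outer face, 80 above the table; axes as the drop box. The shelf is 110 deep (open at its front edge) and 240 wide, with upturned ends 17 high.
- flap (a joint): Dark steel flap that fills the slot, 69 long, hinged along its top edge 8 behind the wall's outer face. 0 = hanging shut; grows as its bottom edge swings into the box, to 1.5 rad. A weak spring shuts it: about 0.2 N at the bottom edge starts it, about 0.5 N holds it wide open.
- carton_center (a point): Centre of a plain brown cardboard carton with a white paper seal over its top: 55 x 32 x 100, about 290 to 470 g. Its z runs along the 100 length (up at the start), y along the 32 side (roughly the box's y). It stands on the shelf about 78 left or right of its middle, some 25 clear of the wall. Lying it is 32 high. It drops in once its rear side is about level with the wall's outer face.
- gem_jar: Round black gem jar with a clear top, 33 across, 22 high, standing on the shelf about 78 from its middle, on the side away from the carton; origin at its underside. To be left alone.
- tape: Roll of brown tape, 96 across, 48 high, on the table in front of the shelf; origin at its underside. To be left alone.
- stone: Polished pink palm stone, 46 x 33 x 21, on the table in front of the shelf; origin at its underside. To be left alone.
- calc: Desk calculator, 138 x 82 x 20, on the table in front of the shelf; origin at its underside. To be left alone.
Mind the look-alikes: they are no part of the job. Of the things shaped like the part that bears carton_center, the cardboard one is meant.

How it is judged:
By the outcome, as a careful person would: the job done as asked, in the order asked, and still so for the second after the job is handed in, with the robot touching nothing.
It also fails if it takes over 51 s, if anything falls off the work surface, if the arm or the gripper's body presses on something with over 40 N, if the wrist force passes 120 N, or if a joint passes its speed limit or range.

ROBOT

A 6-joint arm with a two-finger parallel gripper is mounted at the origin on a cart in front of the work surface, level with it; the furniture and walls round the work are solid. World frame = base frame: x ahead of the robot, y to its left, z up, the work surface at z = 0. Lengths are in m, angles in rad, forces in N, time in s.
With the tool pointing down it reaches from about 0.375 to 0.9 m from the base axis. Payload 3.1 kg.
Tool frame: the origin (TCP) lies at the centre of the arm's flange, where the gripper is bolted on; the fingertips stand 182 mm ahead of it and the grasp point (between the pads) lies 164 mm ahead of it; z points along the fingers, x is the direction in which the jaws open and shut, and the axes are right-handed (so a half turn about z gives the same grasp; the last joint's range is limited). The gripper opens to 87 mm and grips with 3 to 60 N. Pads are 19 mm wide; open, the fingers measure 117 mm over their backs; the gripper's body (75 mm by 190 mm) begins 51 mm behind the grasp point.
Start: joints at [1.159, 0.527, 1.433, -0, 1.181, -0.178], TCP at [0.145, 0.608, 0.405] pointing down, gripper open.
Joint ranges: [-3.08, 3.08], [-0.75, 2.2], [0.22, 2.44], [-1.43, 4.57], [0, 2.65], [-2.85, 2.85]. Speed limits (rad/s): [2.79, 2.79, 3.14, 3.14, 3.14, 3.14].

INTERFACE

Orientations are given as a unit quaternion [x, y, z, w].
In Python, from rig import status, eyes, robot gives the robot as it stands. The module is installed in compiled form; this text tells all that it offers.
- The arm moves only by the tool step_arm, never from a script. Its argument "steps" is a list of rows, each a list of 7 numbers: the closure, from -1 (fully open) to 1 (shut), so that 0 is half open, then the shift along the tool's x, y, z each as a share of 0.025 m, from -1 to 1, then the turn, a rotation vector about the tool's x, y, z each as a share of 8 degrees, from -1 to 1. In form: [[jaw, dx, dy, dz, rx, ry, rz], ...]. A call has exactly 10 rows; each row shifts and turns the commanded pose from where the row before left it, along the tool's axes as they then stand; what a row does not reach is not made up. A row lasts 1/10 s, in which the tool goes at most 50 mm and 8.59 degrees, less where a joint would pass 70% of its speed; a pose out of reach is approached as far as the arm can. A call with a number of a shift or a turn outside -1 to 1 is refused whole. A call with a gripper value outside its range is refused whole. The fingers move at their own pace and stop on an object; "squeeze" is the grip in N (left out, the last holds). Time passes only in rows, so rows that do not move let the fingers close, or fill a call up. It gives the time, the measured TCP pose, the force and the opening at its end, in the units of the state.
- status.get_obs(): the state, without advancing time (a new reading comes with each control period).
- eyes.camera(name): name is "side" or "top" or "wrist"; returns (picture, depth): 384x512x3 uint8, red, green, blue; 384x512 float32, m along the optical axis (not along the pixel's ray), 0 where there is no reading.
- eyes.camera_info(name): a dict with "K" (3x3 intrinsics, pixels), "k1" (the pictures are not rectified: a ray, as slopes to the right and down, at radius r is drawn at 1 + k1 r^2 times it, then the intrinsics apply), "R" (3x3) and "t" (3): a world point X has camera coordinates R X + t. Camera axes: x right, y down, z forward; pixel columns grow to the right and rows downward; lengths in m; the calibration is good to about 2 mm. A picture is of the moment at which its call begins: read the wrist's pose just before it. camera_info takes no time and is no camera call; for the wrist camera it gives the pose at the moment of the call.
- robot.hand_in(): hands the job in, once; it reports no verdict.
The state is a dict: "time": time; "q": joint angles; "joint_velocities": joint speeds; "joint_torque": joint torques, N m; "position": TCP position; "tool_rot": TCP orientation; "ft_force": force on the tool from outside, world axes, zero at the start; "moment": the same for the moment, N m; "grip_width": finger opening in m.
Only numpy, scipy, OpenCV 4.12 (cv2) and the standard library are available. Lean on these libraries where they do the work, as an engineer would, in place of code of your own. Each camera call takes 0.05 s, during which the arm holds its last target.

## Working session

There is one attempt and no reset: what is moved stays moved. The work goes in short steps, Python scripts to look and compute and a tool call to move; the robot and the scene stay as the last step left them, time stands still between calls to the robot, and variables do not carry over. Pictures are saved under pics/ and viewed, and the job is handed in when it is done.

Besides the shell and the picture viewer there is one more tool, called after "Request:" as a command line: name --pt "numbers of a row" for each row, then --argument value for the rest. step_arm: Moves the arm, as the interface text tells. Its arguments: {"type":"object","properties":{"steps":{"type":"array"},"squeeze":{"type":"number"}},"required":["steps"]}

```bash
mkdir -p pics; ls; python3 - <<'E'
from rig import status, eyes, robot
import cv2, numpy as np
o=status.get_obs(); print(o)
for n in ["side","top","wrist"]:
    i=eyes.camera_info(n); print(n,i)
    p,d=eyes.camera(n); cv2.imwrite(f"pics/a_{n}.png",p[:,:,::-1]); np.savez(f"a_{n}.npz",p=p,d=d,**i)
E
```

```text
pics
{'time': 0.0, 'q': array([ 1.15847564e+00,  5.28488720e-01,  1.43391457e+00, -1.79220891e-05,
        1.18141974e+00, -1.78500641e-01]), 'joint_velocities': array([ 0.00016531, -0.0003305 ,  0.00076148, -0.00041233, -0.00051986,
        0.00149625]), 'joint_torque': array([ 9.29249436e-04, -4.40049040e+01, -1.76594031e+01,  6.31389976e-02,
        5.81786467e-02, -1.94205504e-04]), 'position': array([0.14464109, 0.60767386, 0.40375345]), 'tool_rot': array([ 7.84757010e-01,  6.19802542e-01, -9.80069714e-04,  5.32133323e-04]), 'ft_force': array([-0.29758164, -0.52695112, -0.20512466]), 'moment': array([-0.00854529,  0.00931543,  0.01230759]), 'grip_width': 0.08703008406700534}
side {'K': array([[375.63037156,   0.        , 259.5123154 ],
       [  0.        , 375.63037156, 187.26806048],
       [  0.        ,   0.        ,   1.        ]]), 'k1': 0.0062782936118197415, 'R': array([[ 0.21391799, -0.97674873,  0.01417806],
       [-0.78395605, -0.18031742, -0.59405263],
       [ 0.58279671,  0.11596357, -0.80430122]]), 't': array([-0.35049904,  0.49165003,  0.63717922])}
top {'K': array([[432.43700206,   0.        , 247.68097503],
       [  0.        , 432.43700206, 188.31323563],
       [  0.        ,   0.        ,   1.        ]]), 'k1': -0.1272050288517747, 'R': array([[ 0.03843196, -0.99925237, -0.00420531],
       [-0.9788047 , -0.03679768, -0.20146289],
       [ 0.20115752,  0.01185879, -0.97948712]]), 't': array([-0.23518276,  0.56234237,  1.19801314])}
wrist {'K': array([[305.33858789,   0.        , 262.82385288],
       [  0.        , 305.33858789, 191.19872295],
       [  0.        ,   0.        ,   1.        ]]), 'k1': -0.030666399199098766, 'R': array([[ 0.23248663,  0.97259854, -0.00143306],
       [ 0.93633412, -0.22341902,  0.27085488],
       [ 0.26311289, -0.06431196, -0.96261913]]), 't': array([-0.62376537, -0.03118795,  0.39039617])}
```

View pics/a_side.png

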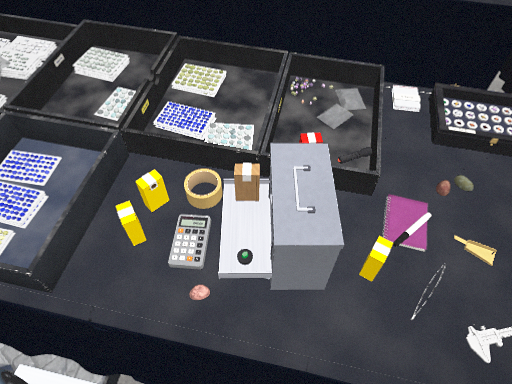

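View pics/a_top.png

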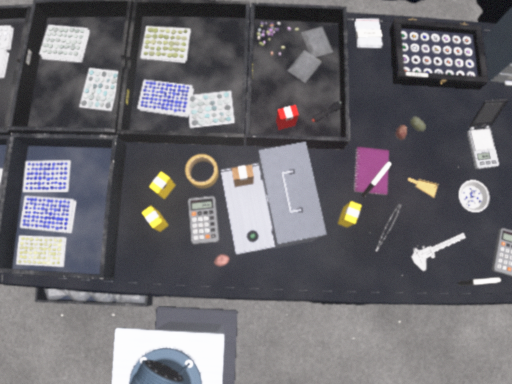

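View pics/a_wrist.png

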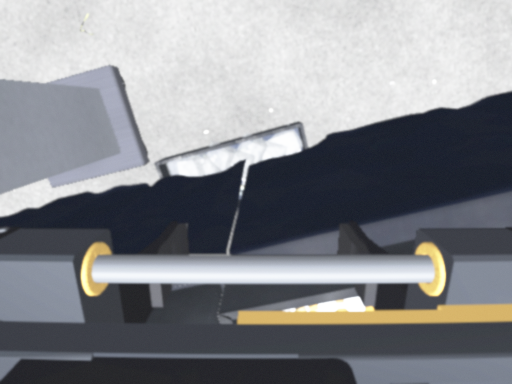

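The side and top views show the grey box with its shelf on the left. The carton is at the far end (top image about 243,172; side about 247,182) and the jar at the near end (252,237). Next I'll measure them.

```bash
cat > h.py <<'E'
import numpy as np, cv2
def load(f):
    z=np.load(f); return {k:z[k] for k in z.files}
def rays(c,uv):
    uv=np.asarray(uv,float).reshape(-1,2); K=c['K']
    x=(uv-[K[0,2],K[1,2]])/[K[0,0],K[1,1]]
    r=np.linalg.norm(x,axis=1,keepdims=True); s=r.copy()
    for _ in range(20): s=r/(1+c['k1']*s**2)
    u=x*np.where(r>0,s/np.maximum(r,1e-9),1)
    return np.c_[u,np.ones(len(u))]
def onplane(c,uv,z):
    d=rays(c,uv)@c['R']; o=-c['R'].T@c['t']
    return o+d*((z-o[2])/d[:,2])[:,None]
def cloud(c):
    d=c['d']; h,w=d.shape; v,u=np.mgrid[:h,:w]
    X=rays(c,np.c_[u.ravel(),v.ravel()])*d.reshape(-1,1)
    return ((X-c['t'])@c['R']).reshape(h,w,3)
def proj(c,P):
    X=np.atleast_2d(P)@c['R'].T+c['t']; x=X[:,:2]/X[:,2:]; r2=(x**2).sum(1,keepdims=True)
    x=x*(1+c['k1']*r2); return x*[c['K'][0,0],c['K'][1,1]]+[c['K'][0,2],c['K'][1,2]]
E
python3 - <<'E'
from h import *
for n in ['top','side']:
    c=load(f'a_{n}.npz'); P=cloud(c)
    ok=(c['d']>0)
    if n=='top': roi=np.zeros_like(ok); roi[120:270,205:345]=1
    else: roi=np.zeros_like(ok); roi[130:300,205:350]=1
    for nm,zl,zh in [('boxtop',.212,.228),('shelf',.074,.086),('cartontop',.172,.19)]:
        m=ok&roi&(P[...,2]>zl)&(P[...,2]<zh)
        m=cv2.morphologyEx(m.astype(np.uint8),cv2.MORPH_OPEN,np.ones((3,3)))
        k,l,s,_=cv2.connectedComponentsWithStats(m)
        for j in np.argsort(-s[1:,4])[:2]+1:
            q=P[l==j]; 
            r=cv2.minAreaRect((q[:,:2]*1000).astype(np.float32)); print(n,nm,s[j,4],r,np.median(q[:,2]), cv2.boxPoints(r).tolist())
    vis=cv2.resize(c['p'][110:280,195:345,::-1],None,fx=4,fy=4 if n=='side' else 3.5,interpolation=cv2.INTER_CUBIC) if 0 else cv2.resize(c['p'][125:275,200:350,::-1],None,fx=4,fy=4,interpolation=cv2.INTER_CUBIC)
    cv2.imwrite(f'pics/z_{n}.png',vis)
E
```

```text
top boxtop 4640 ((533.5679931640625, -326.15484619140625), (245.2349853515625, 124.72623443603516), 12.883932113647461) 0.22070885820822483 [[400.13201904296875, -292.70263671875], [427.94305419921875, -414.28875732421875], [667.0039672851562, -359.6070556640625], [639.1929321289062, -238.02093505859375]]
top shelf 2697 ((509.51043701171875, -215.075439453125), (234.63890075683594, 112.97392272949219), 12.877189636230469) 0.08057603214182117 [[382.5527648925781, -186.15518188476562], [407.7303771972656, -296.2878112792969], [636.4681396484375, -243.99569702148438], [611.29052734375, -133.86306762695312]]
top cartontop 252 ((588.8159790039062, -198.570068359375), (31.71360206604004, 54.58768844604492), 11.549460411071777) 0.1808622878427379 [[567.815673828125, -175.00360107421875], [578.744873046875, -228.48602294921875], [609.8162841796875, -222.13653564453125], [598.8870849609375, -168.65411376953125]]
side boxtop 6603 ((531.8370971679688, -326.4246520996094), (247.38401794433594, 124.28515625), 13.002717971801758) 0.2204556173020693 [[397.3346862792969, -293.705810546875], [425.298
[... 623 characters left out ...]
4.04246520996094], [715.46044921875, -133.94444274902344], [714.658935546875, -93.72802734375]]
side cartontop 345 ((586.2046508789062, -198.91836547851562), (34.51088333129883, 54.35520553588867), 12.488761901855469) 0.18036027065770832 [[563.4804077148438, -176.1152801513672], [575.2345581054688, -229.1843719482422], [608.9288940429688, -221.72145080566406], [597.1747436523438, -168.65235900878906]]
side cartontop 263 ((414.91259765625, -353.44805908203125), (3.0552825927734375, 119.39965057373047), 13.363456726074219) 0.18163200224435155 [[399.6280517578125, -295.7177734375], [427.224609375, -411.884521484375], [430.1971435546875, -411.1783447265625], [402.6005859375, -295.0115966796875]]
```

View pics/z_top.png

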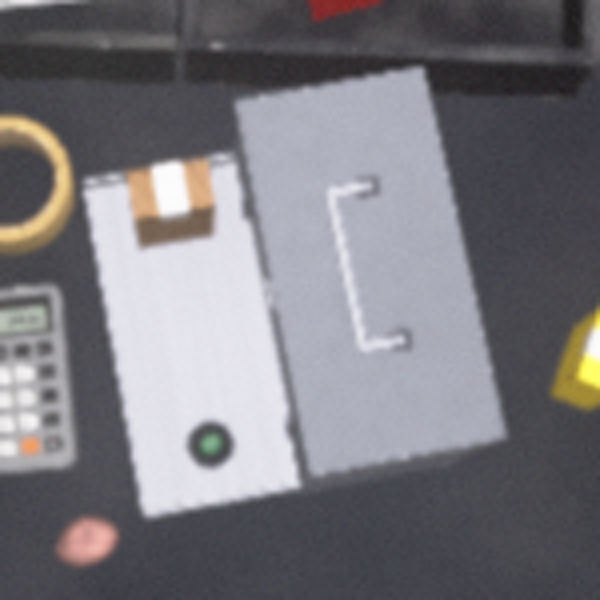

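View pics/z_side.png

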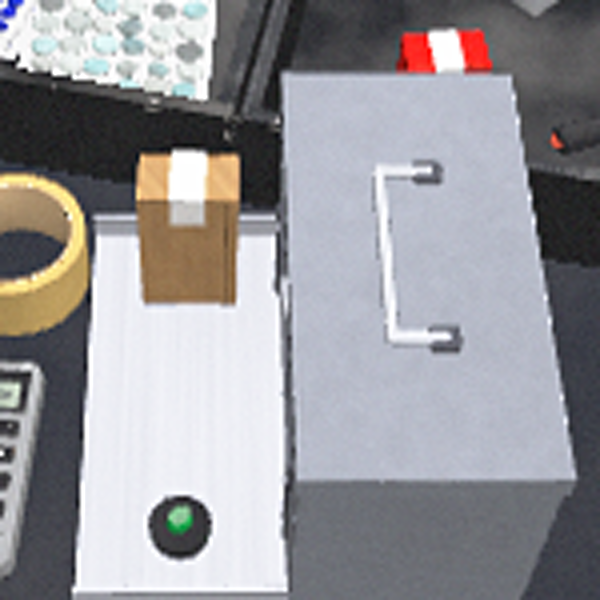

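```bash
cat > pl.py <<'E'
import numpy as np
from scipy.spatial.transform import Rotation as R
YAW=np.radians(12.8); ey=np.array([np.cos(YAW),np.sin(YAW),0]); ex=np.array([np.sin(YAW),-np.cos(YAW),0]); ez=np.array([0,0,1.])
O=np.array([.5195,-.2675,0])
def b2w(x,y,z): return O+ex*x+ey*y+ez*z
def w2b(p): d=np.asarray(p)-O; return np.array([d@ex,d@ey,d[2]])
def toolR(fwd=0,side=0,yaw=0):
    # down tool, jaw x along box ey; fwd: tool z leans to +x box (deg); side: carton-like roll, top towards -y
    base=R.from_matrix(np.c_[ey,-ex*1.0*np.sign(1),-ez]) if np.linalg.det(np.c_[ey,-ex,-ez])>0 else R.from_matrix(np.c_[ey,ex,-ez])
    r=R.from_rotvec(-ey*np.radians(fwd))   # -z -> +x
    if r.apply([0,0,-1])@ex<0 and fwd>0: r=r.inv()
    s=R.from_rotvec(ex*np.radians(side))
    if side>0 and s.apply([0,0,1])@ey>0: s=s.inv()
    return R.from_rotvec(ez*np.radians(yaw))*s*r*base
def rows(p,r,waypts,jaw,dec=2):
    """waypts: list of (p,R,n)"""
    out=[]
    for (tp,tR,n) in waypts:
        for k in range(n,0,-1):
            d=r.inv().apply(tp-p)/k/.025; w=(r.inv()*tR).as_rotvec()/k/np.radians(8)
            d=np.round(np.clip(d,-1,1),dec); w=np.round(np.clip(w,-1,1),dec)
            out.append([jaw]+[float(v)+0 for v in d]+[float(v)+0 for v in w])
            p=p+r.apply(d*.025); r=r*R.from_rotvec(w*np.radians(8))
    return out,p,r
def show(o):
    for i in range(0,len(o),10): print(str(o[i:i+10]).replace('-0.0,','0,').replace('0.0,','0,').replace('0.0]','0]'))
def cur():
    from rig import status
    o=status.get_obs(); return o['position'],R.from_quat(o['tool_rot']),o
E
python3 - <<'E'
from pl import *
p,r,o=cur()
A=toolR(); print(A.as_matrix(), toolR(45).as_matrix()[:,2],ex, toolR(0,40).as_matrix()[:,2],ey)
g=np.array([.5875,-.1988,.41]); print(w2b(g))
out,p,r=rows(p,r,[(g,A,40)],-1); show(out)
E
```

```text
[[ 0.97514935  0.2215485   0.        ]
 [ 0.2215485  -0.97514935  0.        ]
 [ 0.          0.         -1.        ]] [ 0.15665845 -0.68953472 -0.70710678] [ 0.2215485  -0.97514935  0.        ] [ 0.62681392  0.14240863 -0.76604444] [0.97514935 0.2215485  0.        ]
[-0.05192746  0.08153054  0.41      ]
[[-1, -0.68, 0.62, -0.01, 0, 0, 0.2], [-1, -0.66, 0.64, 0, 0, 0, 0.2], [-1, -0.65, 0.65, -0.01, 0, 0, 0.2], [-1, -0.63, 0.67, 0, 0, 0, 0.2], [-1, -0.61, 0.69, -0.01, 0, 0, 0.2], [-1, -0.59, 0.71, 0, 0, 0, 0.2], [-1, -0.57, 0.72, -0.01, 0, 0, 0.2], [-1, -0.55, 0.74, 0, 0, 0, 0.2], [-1, -0.53, 0.75, -0.01, 0, 0, 0.2], [-1, -0.51, 0.77, 0, 0, 0, 0.2]]
[[-1, -0.49, 0.78, -0.01, 0, 0, 0.2], [-1, -0.46, 0.8, 0, 0, 0, 0.2], [-1, -0.44, 0.81, -0.01, 0, 0, 0.2], [-1, -0.42, 0.82, 0, 0, 0, 0.2], [-1, -0.39, 0.83, -0.01, 0, 0, 0.2], [-1, -0.37, 0.84, 0, 0, 0, 0.2], [-1, -0.35, 0.85, -0.01, 0, 0, 0.2], [-1, -0.32, 0.86, 0, 0, 0, 0.2], [-1, -0.3, 0.87, -0.01, 0, 0, 0.2], [-1, -0.28, 0.88, 0, 0, 0, 0.2]]
[[-1, -0.25, 0.89, -0.01, 0, 0, 0.2], [-1, -0.23, 0.89, 0, 0, 0, 0.2], [-1, -0.2, 0.9, -0.01, 0, 0, 0.2], [-1, -0.18, 0.9, 0, 0, 0, 0.2], [-1, -0.15, 0.91, -0.01, 0, 0, 0.2], [-1, -0.13, 0.91, 0, 0, 0, 0.2], [-1, -0.1, 0.91, -0.01, 0, 0, 0.2], [-1, -0.07, 0.92, 0, 0, 0, 0.2], [-1, -0.05, 0.92, -0.01, 0, 0, 0.2], [-1, -0.02, 0.92, 0, 0, 0, 0.2]]
[[-1, 0, 0.92, -0.01, 0, 0, 0.2], [-1, 0.03, 0.92, 0, 0, 0, 0.2], [-1, 0.05, 0.92, -0.01, 0, 0, 0.2], [-1, 0.08, 0.92, 0, 0, 0, 0.2], [-1, 0.11, 0.91, -0.01, 0, 0, 0.2], [-1, 0.13, 0.91, 0, 0, 0, 0.2], [-1, 0.16, 0.9, -0.01, 0, 0, 0.19], [-1, 0.18, 0.9, 0, 0, 0, 0.2], [-1, 0.2, 0.9, -0.01, 0, 0, 0.19], [-1, 0.23, 0.89, 0, 0.01, 0.01, 0.2]]
```

Request:
step_arm --pt "-1 -0.68 0.62 0 0 0 0.2" --pt "-1 -0.66 0.64 0 0 0 0.2" --pt "-1 -0.65 0.65 0 0 0 0.2" --pt "-1 -0.63 0.67 0 0 0 0.2" --pt "-1 -0.61 0.69 0 0 0 0.2" --pt "-1 -0.59 0.71 0 0 0 0.2" --pt "-1 -0.57 0.72 0 0 0 0.2" --pt "-1 -0.55 0.74 0 0 0 0.2" --pt "-1 -0.53 0.75 0 0 0 0.2" --pt "-1 -0.51 0.77 0 0 0 0.2" --squeeze 20

```text
time: 1.15
position: [0.2556, 0.4053, 0.4046]
tool_rot: [0.864, 0.504, -0.0, 0.0]
ft_force: [0.6, -0.1, 0.0]
grip_width: 0.0874
```

Request:
step_arm --pt "-1 -0.49 0.78 0 0 0 0.2" --pt "-1 -0.46 0.8 0 0 0 0.2" --pt "-1 -0.44 0.81 0 0 0 0.2" --pt "-1 -0.42 0.82 0 0 0 0.2" --pt "-1 -0.39 0.83 0 0 0 0.2" --pt "-1 -0.37 0.84 0 0 0 0.2" --pt "-1 -0.35 0.85 0 0 0 0.2" --pt "-1 -0.32 0.86 0 0 0 0.2" --pt "-1 -0.3 0.87 0 0 0 0.2" --pt "-1 -0.28 0.88 0 0 0 0.2"

```text
time: 2.15
position: [0.3665, 0.2037, 0.4047]
tool_rot: [0.925, 0.379, -0.0, -0.0]
ft_force: [0.2, 1.0, 1.4]
grip_width: 0.0872
```

Request:
step_arm --pt "-1 -0.25 0.89 0 0 0 0.2" --pt "-1 -0.23 0.89 0 0 0 0.2" --pt "-1 -0.2 0.9 0 0 0 0.2" --pt "-1 -0.18 0.9 0 0 0 0.2" --pt "-1 -0.15 0.91 0 0 0 0.2" --pt "-1 -0.13 0.91 0 0 0 0.2" --pt "-1 -0.1 0.91 0 0 0 0.2" --pt "-1 -0.07 0.92 0 0 0 0.2" --pt "-1 -0.05 0.92 0 0 0 0.2" --pt "-1 -0.02 0.92 0 0 0 0.2"

```text
time: 3.15
position: [0.4772, 0.002, 0.4046]
tool_rot: [0.969, 0.246, -0.0, -0.0]
ft_force: [-0.0, 0.6, -0.8]
grip_width: 0.087
```

```bash
python3 - <<'E'
from pl import *
p,r,o=cur()
A=toolR()
g=np.array([.5875,-.1988,.41]); 
out,p,r=rows(p,r,[(g,A,10),(g-[0,0,.04],A,6),(g-[0,0,.08],A,4)],-1); show(out)
E
```

```text
[[-1, 0, 0.92, -0.02, 0, 0, 0.2], [-1, 0.03, 0.92, -0.02, 0, 0, 0.2], [-1, 0.06, 0.91, -0.02, 0, 0, 0.2], [-1, 0.08, 0.91, -0.02, 0, 0, 0.2], [-1, 0.11, 0.91, -0.02, 0, 0, 0.19], [-1, 0.13, 0.91, -0.02, 0, 0, 0.2], [-1, 0.15, 0.9, -0.02, 0, 0, 0.19], [-1, 0.18, 0.9, -0.03, 0, 0, 0.2], [-1, 0.21, 0.89, -0.02, 0, 0, 0.19], [-1, 0.23, 0.89, -0.03, 0, 0, 0.2]]
[[-1, 0, 0, 0.27, 0, 0, 0], [-1, 0, 0, 0.27, 0, 0, 0], [-1, 0, 0, 0.27, 0, 0, 0], [-1, 0, 0, 0.26, 0, 0, 0], [-1, 0, 0, 0.27, 0, 0, 0], [-1, 0, 0, 0.26, 0, 0, 0], [-1, 0, 0, 0.4, 0, 0, 0], [-1, 0, 0, 0.4, 0, 0, 0], [-1, 0, 0, 0.4, 0, 0, 0], [-1, 0, 0, 0.4, 0, 0, 0]]
```

Request:
step_arm --pt "-1 0 0.92 -0.02 0 0 0.2" --pt "-1 0.03 0.92 -0.02 0 0 0.2" --pt "-1 0.06 0.91 -0.02 0 0 0.2" --pt "-1 0.08 0.91 -0.02 0 0 0.2" --pt "-1 0.11 0.91 -0.02 0 0 0.19" --pt "-1 0.13 0.91 -0.02 0 0 0.2" --pt "-1 0.15 0.9 -0.02 0 0 0.19" --pt "-1 0.18 0.9 -0.03 0 0 0.2" --pt "-1 0.21 0.89 -0.02 0 0 0.19" --pt "-1 0.23 0.89 -0.03 0 0 0.2"

```text
time: 4.15
position: [0.5879, -0.1985, 0.4098]
tool_rot: [0.994, 0.111, -0.0, -0.0]
ft_force: [1.0, -0.5, 0.3]
grip_width: 0.0869
```

```bash
python3 - <<'E'
from pl import *
from rig import eyes
import cv2
p,r,o=cur(); print(p,w2b(p),r.as_matrix()[:,0],o['q'])
i,d=eyes.camera('wrist'); cv2.imwrite('pics/b_wrist.png',i[:,:,::-1])
i,d=eyes.camera('side'); cv2.imwrite('pics/b_side.png',i[:,:,::-1])
E
```

```text
[ 0.5879011  -0.19853323  0.40983904] [-0.05209874  0.08198078  0.40983904] [ 9.75248634e-01  2.21110067e-01 -6.64039368e-04] [-5.05539999e-01  5.16110122e-01  1.43860946e+00  8.22669817e-05
  1.18783108e+00 -7.28523159e-01]
```

View pics/b_wrist.png

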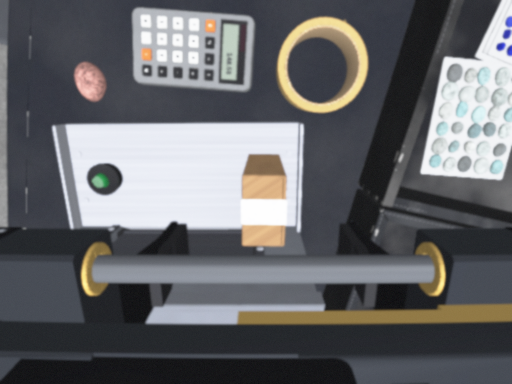

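View pics/b_side.png

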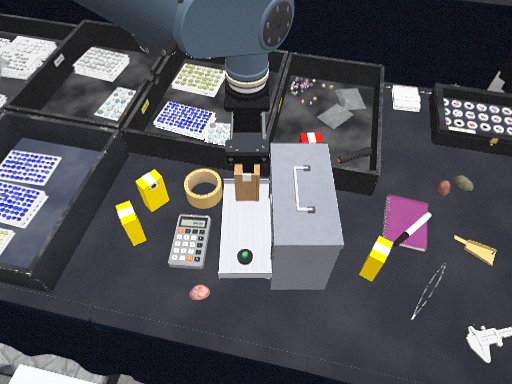

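The wrist view has the carton (columns 242–286) between the finger columns, centred on about 263. Descending and gripping.

Request:
step_arm --pt "-1 0 0 0.4 0 0 0" --pt "-1 0 0 0.4 0 0 0" --pt "-1 0 0 0.4 0 0 0" --pt "-1 0 0 0.4 0 0 0" --pt "-1 0 0 0.4 0 0 0" --pt "-1 0 0 0.4 0 0 0" --pt "-1 0 0 0.4 0 0 0" --pt "-1 0 0 0.4 0 0 0" --pt "1 0 0 0 0 0 0" --pt "1 0 0 0 0 0 0" --squeeze 20

```text
time: 5.25
position: [0.5877, -0.1978, 0.33]
tool_rot: [0.994, 0.112, -0.0, -0.0]
ft_force: [0.3, 0.5, 0.1]
grip_width: 0.0781
```

Request:
step_arm --pt "1 0 0 0 0 0 0" --pt "1 0 0 0 0 0 0" --pt "1 0 0 0 0 0 0" --pt "1 0 0 0 0 0 0" --pt "1 0 0 -0.1 0 0 0" --pt "1 0 0 -0.1 0 0 0" --pt "1 0 0 0 0 0 0" --pt "1 0 0 0 0 0 0" --pt "1 0 0 0 0 0 0" --pt "1 0 0 0 0 0 0"

```text
time: 6.25
position: [0.5875, -0.1976, 0.335]
tool_rot: [0.994, 0.112, -0.0, -0.0]
ft_force: [-0.8, 0.4, -1.5]
grip_width: 0.0318
```

```bash
python3 - <<'E'
from pl import *
p,r,o=cur(); print(w2b(p),o['ft_force'])
pb=w2b(p); piv=np.array([pb[0],pb[1]-.016,.0845]); off=p[2]-.085
print(piv)
W=[]
N=11
for k in range(1,N+1):
    th=np.radians(42*k/N); z=.0845-.0025*k/N
    W.append((b2w(piv[0],piv[1]+.016*np.cos(th)-off*np.sin(th), z+.016*np.sin(th)+off*np.cos(th)),toolR(0,42*k/N),1))
out,p,r=rows(p,r,W,1); show(out); print(w2b(p))
E
```

```text
[-0.05304915  0.08179973  0.33501876] [-0.83053896  0.41361428 -1.53960363]
[-0.05304915  0.06579973  0.0845    ]
[[1, -0.67, 0, 0.01, 0, 0.48, 0.01], [1, -0.67, 0, -0.01, 0, 0.48, 0], [1, -0.66, 0, -0.01, 0, 0.48, 0], [1, -0.67, 0, -0.02, 0, 0.47, 0], [1, -0.67, 0, -0.01, 0, 0.48, -0.01], [1, -0.67, 0, -0.01, 0, 0.48, 0], [1, -0.67, 0, -0.01, 0, 0.48, 0], [1, -0.68, 0, -0.01, 0, 0.47, 0], [1, -0.67, 0, -0.02, 0, 0.48, 0], [1, -0.67, 0, -0.01, 0, 0.48, 0]]
[[1, -0.67, 0, -0.01, 0, 0.47, 0]]
[-0.05301845 -0.08950122  0.27850735]
```

Request:
step_arm --pt "1 -0.67 0 0.01 0 0.48 0" --pt "1 -0.67 0 -0.01 0 0.48 0" --pt "1 -0.67 0 -0.01 0 0.48 0" --pt "1 -0.67 0 -0.01 0 0.48 0" --pt "1 -0.67 0 -0.01 0 0.48 0" --pt "1 -0.67 0 -0.01 0 0.48 0" --pt "1 -0.67 0 -0.01 0 0.48 0" --pt "1 -0.67 0 -0.01 0 0.48 0" --pt "1 -0.67 0 -0.01 0 0.48 0" --pt "1 -0.67 0 -0.01 0 0.48 0"

```text
time: 7.25
position: [0.433, -0.2335, 0.2893]
tool_rot: [0.938, 0.106, 0.328, -0.035]
ft_force: [-3.1, 0.7, 1.2]
grip_width: 0.032
```

```bash
python3 - <<'E'
from pl import *
from rig import eyes
import cv2
p,r,o=cur(); print(p,w2b(p),np.degrees((toolR().inv()*r).as_rotvec()),o['q'],o['ft_force'],o['grip_width'])
i,d=eyes.camera('side'); cv2.imwrite('pics/c_side.png',cv2.resize(i[100:320,150:400,::-1],None,fx=3,fy=2.7))
E
```

```text
[ 0.43296315 -0.23349571  0.28925646] [-0.05233137 -0.07685275  0.28925646] [-0.25903056 38.55998062 -0.07859179] [-0.866847    0.5464692   2.02151246  1.25583193  0.61813255 -2.17393969] [-3.07532915  0.74437451  1.24005109] 0.031953014981242436
```

View pics/c_side.png

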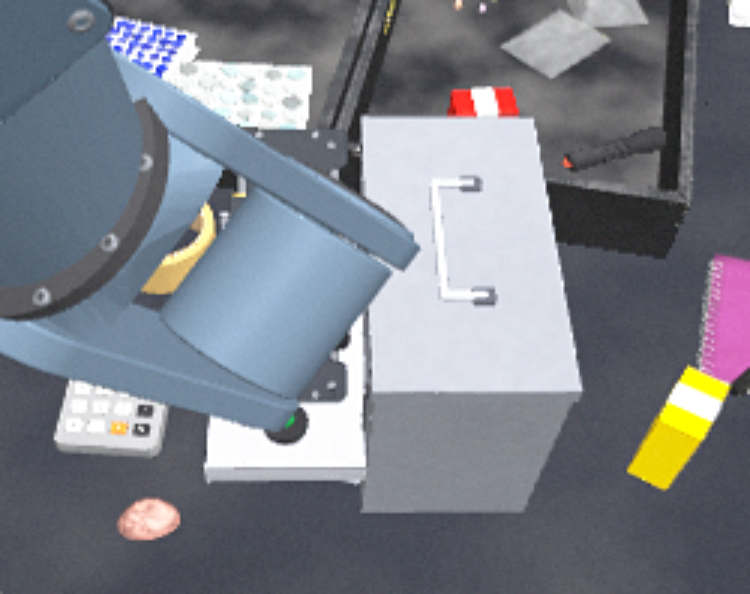

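Request:
step_arm --pt "-1 0 0 0 0 0 0" --pt "-1 0 0 0 0 0 0" --pt "-1 0 0 0 0 0 0" --pt "-1 0 0 0 0 0 0" --pt "-1 0 0 0 0 0 0" --pt "-1 0 0 0 0 0 0" --pt "-1 0 0 -1 0 0 0" --pt "-1 0 0 -1 0 0 0" --pt "-1 0 0 -1 0 0 0" --pt "-1 0 0 -1 0 0 0"

```text
time: 8.3
position: [0.3729, -0.2464, 0.3674]
tool_rot: [0.938, 0.106, 0.327, -0.037]
ft_force: [0.9, -0.7, 0.6]
grip_width: 0.0869
```

```bash
python3 - <<'E'
from pl import *
from rig import eyes
import cv2
p,r,o=cur(); print(p,w2b(p),np.degrees((toolR().inv()*r).as_rotvec()),o['q'],o['ft_force'],o['grip_width'])
i,d=eyes.camera('wrist'); cv2.imwrite('pics/d_wrist.png',i[:,:,::-1]); np.savez("d_wrist.npz",p=i,d=d,**eyes.camera_info('wrist'))
i,d=eyes.camera('side'); cv2.imwrite('pics/d_side.png',cv2.resize(i[100:320,150:400,::-1],None,fx=3,fy=2.7))
E
```

```text
[ 0.37288191 -0.24641177  0.36738494] [-0.05304719 -0.13830247  0.36738494] [ 0.06413297 38.40563893 -0.07586393] [-1.00634668  0.34316238  2.04605125  0.98967115  0.77680982 -1.97388154] [ 0.89476922 -0.65827363  0.6211581 ] 0.08691494292802628
```

View pics/d_wrist.png

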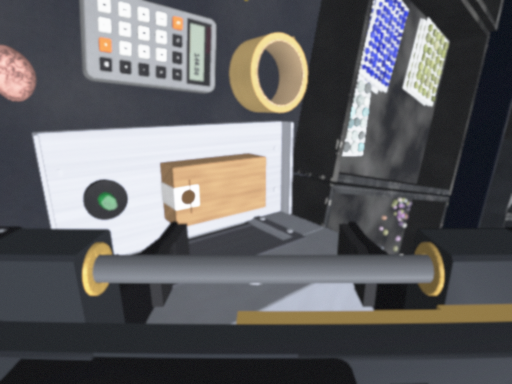

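View pics/d_side.png

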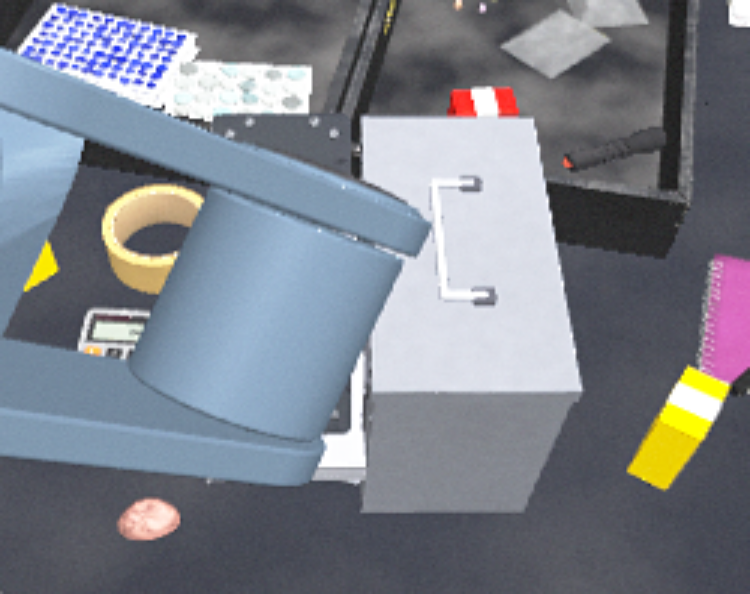

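The carton lies flat on the shelf (wrist image, columns 162–268, rows 155–222) and the jar (106,200) hasn't been touched. Next I'll measure how it lies and plan the push pose.

```bash
python3 - <<'E'
from pl import *
from h import *
c=load('d_wrist.npz'); P=cloud(c); roi=np.zeros(P.shape[:2],bool); roi[140:228,60:290]=1
B=(P-O); bx=B@ex; by=B@ey; z=P[...,2]
for nm,lo,hi in [('carton top',.106,.118),('low',.084,.106)]:
    m=roi&(z>lo)&(z<hi)&(c['d']>0); m=cv2.morphologyEx(m.astype(np.uint8),cv2.MORPH_OPEN,np.ones((3,3)))
    k,l,s,_=cv2.connectedComponentsWithStats(m)
    for j in range(1,k):
        if s[j,4]>60:
            q=np.c_[bx[l==j],by[l==j]]*1000; print(nm,s[j,4],cv2.minAreaRect(q.astype(np.float32)),q.min(0),q.max(0),np.median(z[l==j]))
E
```

```text
carton top 5388 ((-49.5931396484375, 16.803131103515625), (100.18607330322266, 55.13901901245117), 89.40801239013672) [-77.54662454 -33.37308978] [-21.56108267  66.93720092] 0.1137539112589868
carton top 111 ((0.9013815522193909, 89.12156677246094), (5.477473735809326, 34.04922103881836), 4.590795993804932) [-0.65734377 72.280437  ] [  4.94054045 106.24583613] 0.11150263977356209
low 851 ((-33.33949279785156, 110.64859008789062), (40.48521041870117, 102.26581573486328), 64.78901672363281) [-88.08129628  71.86392384] [  5.64471791 116.66339876] 0.0926726717604975
low 125 ((-76.58509063720703, 42.62295150756836), (46.59757995605469, 0.6170491576194763), 89.73690795898438) [-76.94709752  19.32530901] [-76.26274123  65.92082248] 0.09577277250573958
low 723 ((-63.775474548339844, -17.66370391845703), (38.73900604248047, 77.81764221191406), 43.974342346191406) [-77.51314359 -33.27013349] [-23.14319249  23.78600207] 0.09509713494158593
low 1429 ((-54.006507873535156, -81.57398986816406), (32.85265350341797, 32.0432014465332), 32.220115661621094) [-70.30896003 -98.29741534] [-37.75518834 -65.47529388] 0.09440268954298434
```

```bash
python3 - <<'E'
from pl import *
p,r,o=cur()
out,p,r=rows(p,r,[(b2w(-.12,0,.42),toolR(),10),(b2w(-.229,.015,.28),toolR(45),10)],0); show(out); print(p,w2b(p))
E
```

```text
[[0, 0.56, -0.27, 0.18, 0, -0.48, 0], [0, 0.57, -0.27, 0.15, 0, -0.48, 0], [0, 0.58, -0.27, 0.11, 0, -0.48, 0], [0, 0.59, -0.27, 0.07, 0, -0.48, 0], [0, 0.59, -0.27, 0.03, 0, -0.48, 0], [0, 0.59, -0.27, -0.01, 0.01, -0.48, 0], [0, 0.59, -0.27, -0.05, 0, -0.48, 0], [0, 0.58, -0.27, -0.1, 0.01, -0.48, 0], [0, 0.58, -0.27, -0.13, 0, -0.49, 0], [0, 0.57, -0.26, -0.17, 0.01, -0.48, 0]]
[[0, 0.06, -0.44, 0.56, -0.56, 0, 0], [0, 0.06, -0.48, 0.52, -0.56, 0, 0], [0, 0.06, -0.52, 0.49, -0.56, 0, 0], [0, 0.06, -0.55, 0.44, -0.56, 0, 0], [0, 0.06, -0.59, 0.4, -0.56, 0, 0], [0, 0.06, -0.62, 0.35, -0.57, 0, 0], [0, 0.06, -0.64, 0.3, -0.56, 0, 0], [0, 0.06, -0.66, 0.25, -0.57, 0, 0], [0, 0.06, -0.68, 0.2, -0.56, 0, 0], [0, 0.06, -0.7, 0.15, -0.57, 0, 0]]
[ 0.48344269 -0.04087434  0.27988066] [-0.22898231  0.01504731  0.27988066]
```

Request:
step_arm --pt "0 0.56 -0.27 0.18 0 -0.48 0" --pt "0 0.57 -0.27 0.15 0 -0.48 0" --pt "0 0.58 -0.27 0.11 0 -0.48 0" --pt "0 0.59 -0.27 0.07 0 -0.48 0" --pt "0 0.59 -0.27 0.03 0 -0.48 0" --pt "0 0.59 -0.27 -0.01 0 -0.48 0" --pt "0 0.59 -0.27 -0.05 0 -0.48 0" --pt "0 0.58 -0.27 -0.1 0 -0.48 0" --pt "0 0.58 -0.27 -0.13 0 -0.48 0" --pt "0 0.57 -0.26 -0.17 0 -0.48 0"

```text
time: 9.4
position: [0.4944, -0.1489, 0.4172]
tool_rot: [0.994, 0.113, -0.002, -0.001]
ft_force: [-1.1, -0.2, 0.7]
grip_width: 0.0437
```

Request:
step_arm --pt "0 0.06 -0.44 0.56 -0.56 0 0" --pt "0 0.06 -0.48 0.52 -0.56 0 0" --pt "0 0.06 -0.52 0.49 -0.56 0 0" --pt "0 0.06 -0.55 0.44 -0.56 0 0" --pt "0 0.06 -0.59 0.4 -0.56 0 0" --pt "0 0.06 -0.62 0.35 -0.57 0 0" --pt "0 0.06 -0.64 0.3 -0.56 0 0" --pt "0 0.06 -0.66 0.25 -0.57 0 0" --pt "0 0.06 -0.68 0.2 -0.56 0 0" --pt "0 0.06 -0.7 0.15 -0.57 0 0"

```text
time: 10.4
position: [0.4839, -0.0394, 0.2765]
tool_rot: [0.918, 0.104, 0.043, 0.381]
ft_force: [0.2, -0.1, -0.3]
grip_width: 0.0434
```

```bash
python3 - <<'E'
from pl import *
from rig import eyes
import cv2
p,r,o=cur(); print(w2b(p),np.degrees((toolR(45).inv()*r).as_rotvec()),o['q'],o['ft_force'],o['grip_width'])
i,d=eyes.camera('side'); cv2.imwrite('pics/e_side.png',cv2.resize(i[100:320,150:400,::-1],None,fx=3,fy=2.7))
out,p,r=rows(p,r,[(b2w(-.231,.015,.222),toolR(45),5),(b2w(-.209,.015,.222),toolR(45),5)],0); show(out); print(w2b(p))
E
```

```text
[-0.23029423  0.01583116  0.27650724] [-0.13263021  0.06571777 -0.10099213] [-0.14199235  0.61349022  1.95953801 -1.3256085   0.75040698  0.74160549] [ 0.22483943 -0.06203248 -0.28374899] 0.04338177770917436
[[0, -0.01, -0.31, 0.3, 0, 0, 0], [0, -0.01, -0.31, 0.3, 0, 0, 0], [0, 0, -0.32, 0.31, 0.01, 0, 0], [0, -0.01, -0.31, 0.3, 0, 0, 0.01], [0, 0, -0.31, 0.31, 0.01, -0.01, 0], [0, 0, 0.12, 0.12, 0, 0, 0], [0, 0, 0.12, 0.13, 0, 0, 0], [0, 0, 0.13, 0.12, 0, 0, 0], [0, 0, 0.12, 0.13, 0, 0, 0], [0, 0, 0.13, 0.12, 0, 0, 0]]
[-0.2089838   0.01506871  0.22204857]
```

View pics/e_side.png

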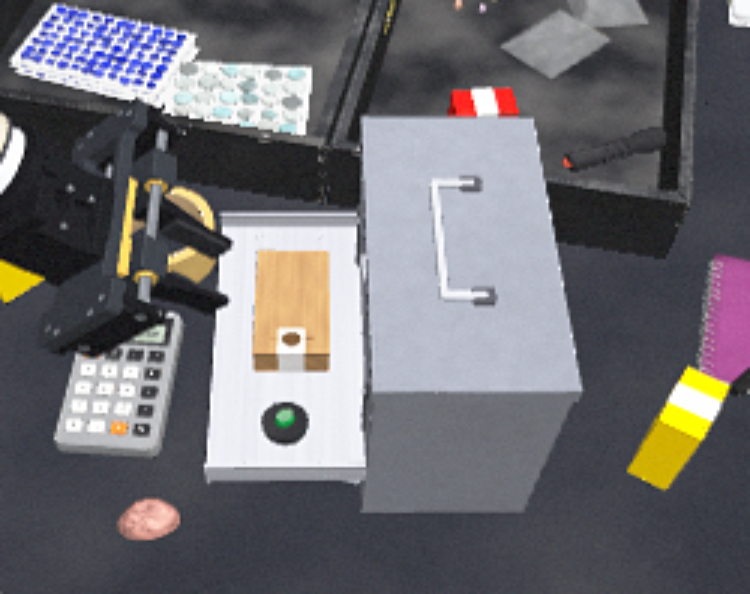

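The side view shows the carton flat and square in front of the slot, with the fingers ahead of the shelf. Joint 4 is near its limit at 45° tilt, so I'll ease the tilt to 38°.

```bash
python3 - <<'E'
from pl import *
p,r,o=cur()
out,p,r=rows(p,r,[(b2w(-.215,.014,.266),toolR(38),5),(b2w(-.212,.014,.2354),toolR(38),5)],0); show(out); print(w2b(p))
E
```

```text
[[0, -0.01, 0.05, 0.14, 0.18, 0, 0.01], [0, -0.01, 0.05, 0.14, 0.17, 0, 0.01], [0, -0.01, 0.06, 0.14, 0.18, 0, 0.01], [0, -0.01, 0.06, 0.14, 0.17, 0, 0.01], [0, -0.01, 0.07, 0.14, 0.18, 0, 0], [0, 0, -0.13, 0.21, 0, 0, 0], [0, 0, -0.13, 0.21, 0, 0, 0], [0, 0, -0.13, 0.21, 0, 0, 0], [0, 0, -0.14, 0.2, 0, 0, 0], [0, 0, -0.13, 0.21, 0, 0, 0]]
[-0.21188792  0.01407177  0.23534403]
```

Request:
step_arm --pt "0 -0.01 0.05 0.14 0.18 0 0.01" --pt "0 -0.01 0.05 0.14 0.17 0 0.01" --pt "0 -0.01 0.06 0.14 0.18 0 0.01" --pt "0 -0.01 0.06 0.14 0.17 0 0.01" --pt "0 -0.01 0.07 0.14 0.18 0 0" --pt "0 0 -0.13 0.21 0 0 0" --pt "0 0 -0.13 0.21 0 0 0" --pt "0 0 -0.13 0.21 0 0 0" --pt "0 0 -0.14 0.2 0 0 0" --pt "0 0 -0.13 0.21 0 0 0"

```text
time: 11.45
position: [0.4872, -0.0604, 0.2383]
tool_rot: [0.94, 0.103, 0.037, 0.323]
ft_force: [0.6, 0.1, 0.3]
grip_width: 0.0435
```

```bash
python3 - <<'E'
from pl import *
from rig import eyes
import cv2
p,r,o=cur(); print(w2b(p),np.degrees((toolR(38).inv()*r).as_rotvec()),o['q'],o['ft_force'],o['grip_width'])
i,d=eyes.camera('side'); cv2.imwrite('pics/f_side.png',cv2.resize(i[150:270,180:330,::-1],None,fx=5,fy=4.5))
out,p,r=rows(p,r,[(b2w(-.157,.014,.2354),toolR(38),10)],0); show(out); print(w2b(p))
E
```

```text
[-0.2091182   0.01436921  0.23832571] [0.01761589 0.03825618 0.25020152] [-0.20934505  0.67456237  1.96122291 -1.29905301  0.61833638  0.71516571] [0.59460048 0.09777635 0.32264593] 0.043479021194541605
[[0, 0, 0.16, 0.14, 0, 0, 0], [0, 0, 0.16, 0.14, 0, 0, 0], [0, 0, 0.16, 0.14, 0, 0, 0], [0, 0, 0.16, 0.14, 0, 0, 0], [0, 0, 0.16, 0.14, 0, 0, -0.01], [0, 0, 0.15, 0.14, 0, 0, 0], [0, 0, 0.16, 0.13, 0, 0, -0.01], [0, 0, 0.15, 0.14, 0, 0, 0], [0, -0.01, 0.16, 0.13, 0, 0, -0.01], [0, 0, 0.15, 0.14, 0, 0, 0]]
[-0.15694973  0.01401904  0.23528751]
```

View pics/f_side.png

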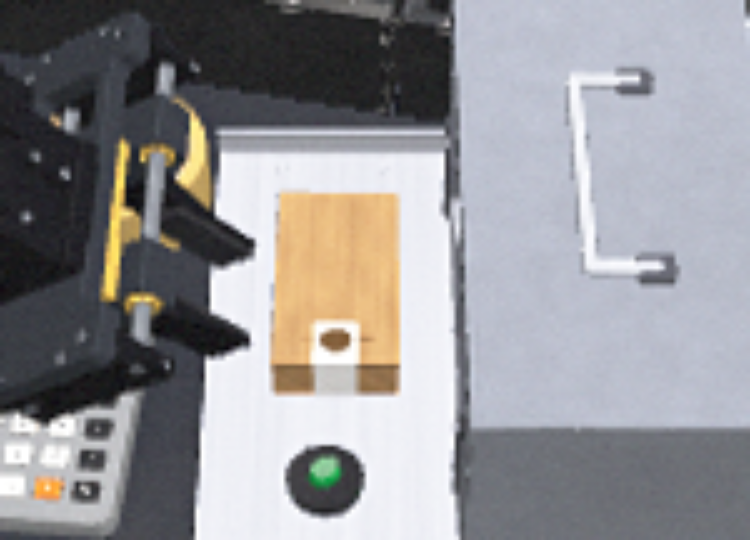

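Request:
step_arm --pt "0 0 0.16 0.125 0 0 0" --pt "0 0 0.16 0.125 0 0 0" --pt "0 0 0.16 0.125 0 0 0" --pt "0 0 0.16 0.125 0 0 0" --pt "0 0 0.16 0.125 0 0 0" --pt "0 0 0.16 0.125 0 0 0" --pt "0 0 0.16 0.125 0 0 0" --pt "0 0 0.16 0.125 0 0 0" --pt "0 0 0.16 0.125 0 0 0" --pt "0 0 0.16 0.125 0 0 0"

```text
time: 12.5
position: [0.4983, -0.1104, 0.2391]
tool_rot: [0.94, 0.103, 0.038, 0.323]
ft_force: [-1.6, 4.0, 0.7]
grip_width: 0.0437
```

```bash
python3 - <<'E'
from pl import *
from rig import eyes
import cv2
p,r,o=cur(); print(w2b(p),np.degrees((toolR(38).inv()*r).as_rotvec()),o['q'],o['ft_force'],o['grip_width'])
i,d=eyes.camera('side'); cv2.imwrite('pics/g_side.png',cv2.resize(i[150:270,180:330,::-1],None,fx=5,fy=4.5))
out,p,r=rows(p,r,[(b2w(-.125,.014,.2354),toolR(38),7),(b2w(-.115,.014,.2354),toolR(38),3)],0); show(out); print(w2b(p))
E
```

```text
[-0.15791921  0.01417922  0.23910577] [0.00694866 0.05582659 0.27637174] [-0.30745747  0.67930522  1.93008873 -1.32929885  0.57782721  0.64889672] [-1.61184512  3.95793881  0.66260215] 0.04365712764513559
[[0, 0, 0.14, 0.13, 0, 0, 0], [0, 0, 0.13, 0.13, 0, 0, -0.01], [0, 0, 0.14, 0.13, 0, 0, 0], [0, 0, 0.13, 0.13, 0, 0, -0.01], [0, 0, 0.14, 0.14, 0, 0, 0], [0, 0, 0.13, 0.13, 0, 0, -0.01], [0, -0.01, 0.14, 0.14, 0, -0.01, 0], [0, 0, 0.1, 0.08, 0, 0, 0], [0, 0, 0.11, 0.08, 0, 0, 0], [0, 0.01, 0.1, 0.08, 0, 0, 0]]
[-0.11508907  0.01412281  0.23544429]
```

View pics/g_side.png

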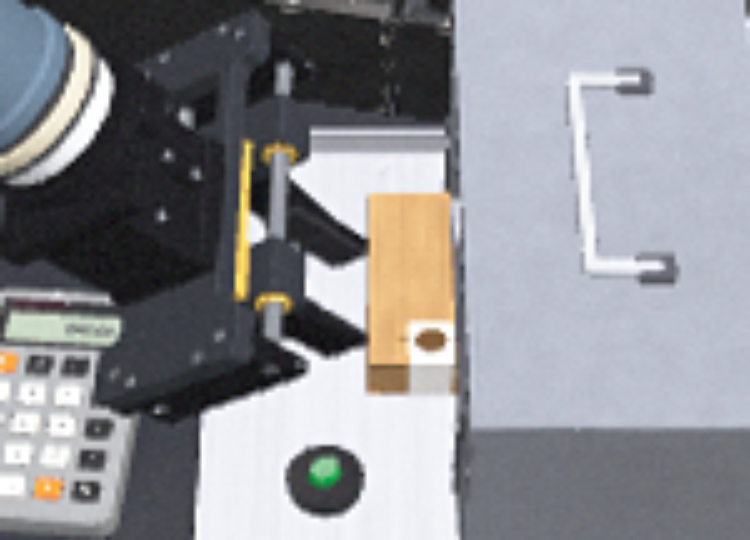

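The carton has entered the slot square, with about 4 N on the tool. I'll keep pushing.

Request:
step_arm --pt "0 0 0.14 0.13 0 0 0" --pt "0 0 0.14 0.13 0 0 0" --pt "0 0 0.14 0.13 0 0 0" --pt "0 0 0.14 0.13 0 0 0" --pt "0 0 0.14 0.13 0 0 0" --pt "0 0 0.14 0.13 0 0 0" --pt "0 0 0.14 0.13 0 0 0" --pt "0 0 0.1 0.08 0 0 0" --pt "0 0 0.1 0.08 0 0 0" --pt "0 0 0.1 0.08 0 0 0"

```text
time: 13.55
position: [0.5075, -0.1521, 0.2358]
tool_rot: [0.94, 0.103, 0.037, 0.323]
ft_force: [-0.8, 0.8, 0.0]
grip_width: 0.0435
```

```bash
python3 - <<'E'
from pl import *
from rig import eyes
import cv2
p,r,o=cur(); print(w2b(p),np.degrees((toolR(38).inv()*r).as_rotvec()),o['q'],o['ft_force'],o['grip_width'])
i,d=eyes.camera('side'); cv2.imwrite('pics/h_side.png',cv2.resize(i[150:270,180:330,::-1],None,fx=5,fy=4.5))
i,d=eyes.camera('wrist'); cv2.imwrite('pics/h_wrist.png',i[:,:,::-1])
E
```

```text
[-0.11520461  0.01388602  0.23583902] [0.02884403 0.01364709 0.26042256] [-0.38320903  0.69363405  1.89562433 -1.34733169  0.5447938   0.59373732] [-0.80343368  0.76888856  0.04975201] 0.04346186686188674
```

View pics/h_side.png

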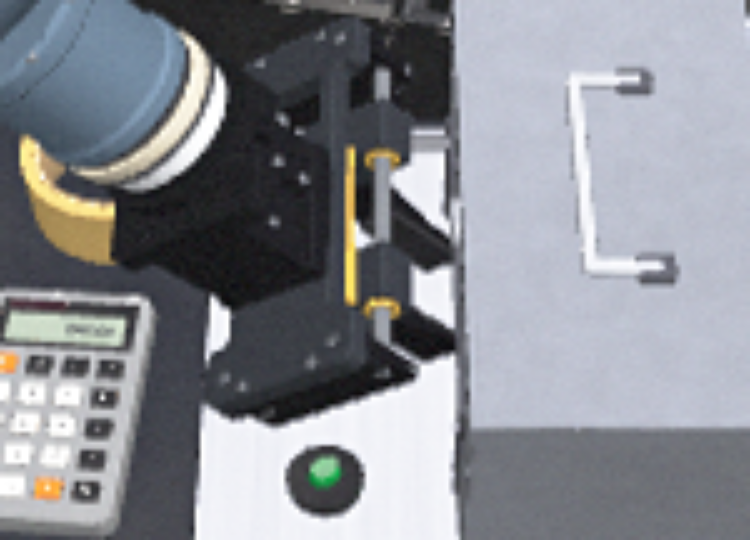

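View pics/h_wrist.png

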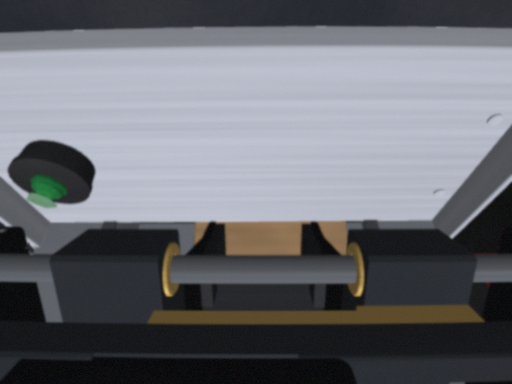

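The wrist view shows brown just past the shelf's edge (rows 222–255), either tipping or already down. I'll push a little further and look.

Request:
step_arm --pt "0 0 0.1 0.08 0 0 0" --pt "0 0 0.1 0.08 0 0 0" --pt "0 0 0.1 0.08 0 0 0" --pt "0 0 0 0 0 0 0" --pt "0 0 0 0 0 0 0" --pt "0 0 0 0 0 0 0" --pt "0 0 0 0 0 0 0" --pt "0 0 0 0 0 0 0" --pt "0 0 0 0 0 0 0" --pt "0 0 0 0 0 0 0"

```text
time: 14.65
position: [0.5098, -0.1612, 0.236]
tool_rot: [0.94, 0.103, 0.038, 0.323]
ft_force: [0.5, 0.0, 0.1]
grip_width: 0.0436
```

```bash
python3 - <<'E'
from pl import *
from rig import eyes
import cv2
p,r,o=cur(); print(w2b(p),o['q'],o['ft_force'],o['grip_width'])
i,d=eyes.camera('wrist'); cv2.imwrite('pics/i_wrist.png',i[:,:,::-1])
E
```

```text
[-0.10576955  0.01407957  0.23600975] [-0.39885799  0.69546092  1.88631641 -1.34695424  0.53808945  0.57762249] [0.52182398 0.03183585 0.06591589] 0.04360229657771436
```

View pics/i_wrist.png

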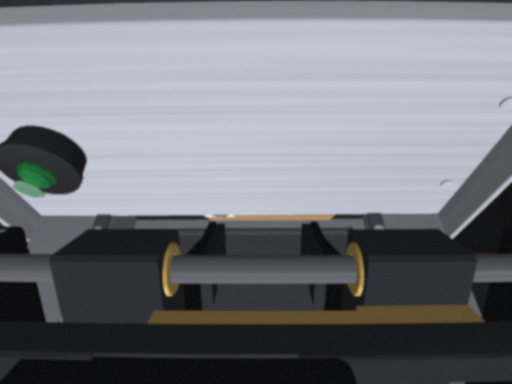

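The carton has dropped: only a thin brown strip is left below the lip (row 217). I'll back out level.

Request:
step_arm --pt "0 0 -0.32 -0.25 0 0 0" --pt "0 0 -0.32 -0.25 0 0 0" --pt "0 0 -0.32 -0.25 0 0 0" --pt "0 0 -0.32 -0.25 0 0 0" --pt "0 0 -0.32 -0.25 0 0 0" --pt "0 0 -0.32 -0.25 0 0 0" --pt "0 0 -0.32 -0.25 0 0 0" --pt "0 0 -0.32 -0.25 0 0 0" --pt "0 0 -0.32 -0.25 0 0 0" --pt "0 0 -0.32 -0.25 0 0 0"

```text
time: 15.7
position: [0.4875, -0.0614, 0.236]
tool_rot: [0.94, 0.103, 0.038, 0.323]
ft_force: [0.6, 0.1, 0.5]
grip_width: 0.0436
```

Request:
step_arm --pt "0 0 0 -0.6 0 0 0" --pt "0 0 0 -0.6 0 0 0" --pt "0 0 0 -0.6 0 0 0" --pt "0 0 0 -0.6 0 0 0" --pt "0 0 0 -0.6 0 0 0" --pt "0 0 0 0 0 0 0" --pt "0 0 0 0 0 0 0" --pt "0 0 0 0 0 0 0" --pt "0 0 0 0 0 0 0" --pt "0 0 0 0 0 0 0"

```text
time: 16.7
position: [0.4773, -0.0175, 0.2946]
tool_rot: [0.94, 0.103, 0.037, 0.323]
ft_force: [-0.8, 0.4, -0.0]
grip_width: 0.0434
```

```bash
python3 - <<'E'
from pl import *
from h import *
from rig import eyes
import cv2
p,r,o=cur(); print(w2b(p),o['q'],o['ft_force'],o['time'])
for n in ['wrist','side','top']:
    i,d=eyes.camera(n); cv2.imwrite(f'pics/j_{n}.png',i[:,:,::-1]); np.savez(f'j_{n}.npz',p=i,d=d,**eyes.camera_info(n))
c=load('j_wrist.npz'); P=cloud(c)-O; bx,by,z=P@ex,P@ey,P[...,2]
for zz in np.arange(.085,.215,.01):
    m=(c['d']>0)&(abs(by)<.06)&(abs(z-zz)<.005)&(bx>-.03)&(bx<.1)
    print(round(zz,3),m.sum(),np.round(np.percentile(bx[m],[5,50,95])*1000,1) if m.sum() else '')
E
```

```text
[-0.25309361  0.01423135  0.29457936] [-0.11964047  0.55346509  1.95065687 -1.08909976  0.71296086  0.54568689] [-8.12423324e-01  3.68889537e-01 -3.26136782e-04] 16.7
0.085 889 [-24.9   6.2   7.6]
0.095 164 [5.5 6.7 7.8]
0.105 0 
0.115 0 
0.125 553 [5.  6.3 7.5]
0.135 929 [5.1 6.3 7.5]
0.145 772 [-2.2  6.3  7.7]
0.155 437 [-3.2 -2.  -0.9]
0.165 0 
0.175 0 
0.185 0 
0.195 0 
0.205 0
```

View pics/j_wrist.png

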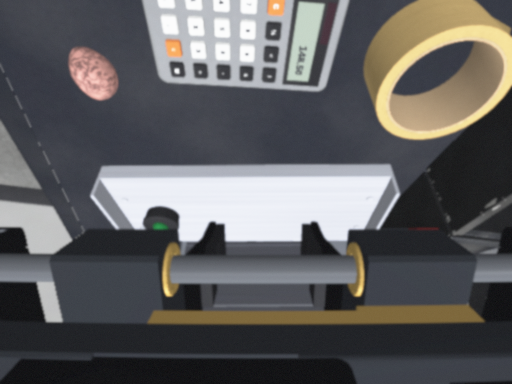

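View pics/j_side.png

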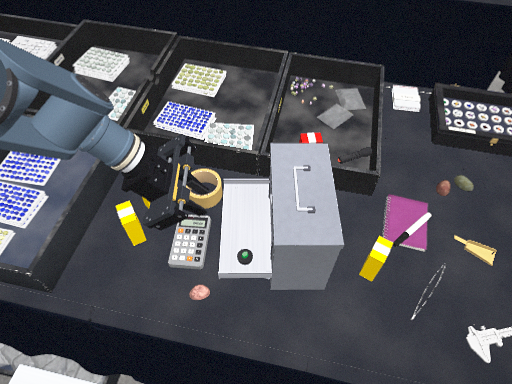

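The flap measures 6–7 mm behind the wall at every height it was seen (0.085–0.145 m), so it is vertical and shut. The shelf holds only the jar (side image 245,256). The stone (199,292), calculator and tape sit where they were at the start, and the robot is touching nothing.

```bash
python3 - <<'E'
from h import *
a=load('a_side.npz');b=load('j_side.npz')
d=np.abs(a['p'].astype(int)-b['p'].astype(int)).max(2)
for n,(u0,v0,u1,v1) in dict(jar=(235,245,256,268),stone=(187,282,212,302),calc=(190,215,212,268),shelf=(225,205,265,272)).items(): print(n,(d[v0:v1,u0:u1]>50).mean().round(3))
from rig import robot; print(robot.hand_in())
E
```

```text
jar 0.0
stone 0.0
calc 0.003
shelf 0.0
the job is handed in; nothing more can be done
None
```

The carton is inside the drop box with the flap shut behind it, and the job is handed in at about 17 s of the 51 s allowed.

**What I did:** I gripped the carton near its top and tipped it sideways, about 38°, over its inner bottom edge. I then let it go, and it settled flat and square in front of the slot. With the gripper tilted 38° and the fingers half open, I pushed it through the flap until it dropped, then backed the arm clear.

**Last checks:**
- **Flap:** it reads vertical, 6–7 mm behind the wall's outer face. The hinge is 8 mm back, so that fits a shut flap within the camera's error. A band about 20 mm high, halfway up, gave no reading.
- **Carton:** it is gone from the shelf. I didn't see it at rest inside, because the shut flap hides it.
- **Left alone:** the jar, stone and calculator match the first side picture. I compared the tape only by eye, because the gripper partly hid it in the last side view.
- **Forces:** the readings I took during the tip and push stayed around 4 N or less.

No check failed. Joint 4 came within about 0.1 rad of its limit, so I tilted the gripper 38° rather than the 45° I had planned.

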